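# Cap a battery lantern to half lock and hold it

## Robot

A 6-joint arm with a two-finger parallel gripper is mounted at the origin on the work surface. World frame = base frame: x ahead of the robot, y to its left, z up, the work surface at z = 0. Lengths are in m, angles in rad, forces in N, time in s.
With the tool pointing down it reaches from about 0.375 to 0.975 m from the base axis. Payload 3.8 kg.
Tool frame: the origin (TCP) lies at the very end of the fingers, on their centre line; the grasp point (between the pads) lies 19 mm behind it; z points along the fingers, y is the direction in which the jaws open and shut (so a half turn about z gives the same grasp; the last joint's range is limited). The gripper opens to 85 mm and grips with 20 to 120 N. Pads are 22 mm wide; open, the fingers measure 114 mm over their backs; the gripper's body (76 mm by 85 mm) begins 54 mm behind the grasp point. The pads swing forward as they close: fully open they stand 13 mm farther back than shut.
Start: joints at [1.172, 0.264, 1.604, -0, 1.274, -0.037], TCP at [0.239, 0.631, 0.231] pointing down, gripper open.
Joint ranges: [-2.63, 2.63], [-0.94, 2.18], [0.31, 2.57], [-1.31, 4.45], [0, 2.66], [-2.55, 2.55]. Speed limits (rad/s): [2.57, 2.57, 3.14, 3.14, 3.14, 3.14].

## Interface

Orientations are given as a rotation vector (axis times angle).
In Python, from workcell import status, read_camera, camera_info, order gives the robot as it stands.
- The arm moves only by the tool move_arm, never from a script. Its argument "deltas" is a list of rows, each a list of 3 entries, a list of its own where there are three numbers: the turn, a rotation vector about the world's x, y, z as a fraction of full scale, then the shift along the world's x, y, z as a fraction of full scale, then the closure, from -1 (fully open) to 1 (shut), so that 0 is half open. A call has 1 to 20 rows; each row is the pose to reach, as a shift and turn from the pose commanded when the call began; what a row does not reach only later rows make up. Full scale, the value 1, is 0.1 m for a shift and pi/2 rad for a turn. A row lasts 1/8 s, in which the tool goes at most 62.5 mm and 10.7 degrees, less where a joint would pass 70% of its speed; a pose out of reach is approached as far as the arm can. A call with a number of a shift or a turn outside -1 to 1 is refused whole. A call with a gripper value outside its range is refused whole. The fingers move at their own pace and stop on an object; "grip_force" is the grip in N (left out, the last holds). Time passes only in rows, so rows that repeat a pose let the fingers close. It gives the time, the measured TCP pose, the force and the opening at its end, in the units of the state.
- status.read_state(): the state, without advancing time (a new reading comes with each control period).
- read_camera(name): name is "scene" or "top"; returns (picture, depth): 420x560x3 uint8, red, green, blue; 420x560 float32, m along the optical axis (not along the pixel's ray), 0 where there is no reading.
- camera_info(name): a dict with "K" (3x3 intrinsics, pixels), "R" (3x3) and "t" (3): a world point X has camera coordinates R X + t. Camera axes: x right, y down, z forward; pixel columns grow to the right and rows downward; lengths in m; the calibration is good to about 2 mm. A picture is of the moment at which its call begins. camera_info takes no time and is no camera call.
- order.finish_job(): hands the job in, once; it reports no verdict.
The state is a dict: "time": time; "q": joint angles; "joint_vel": joint speeds; "joint_torque": joint torques, N m; "tool_pos": TCP position; "tcp_rot": TCP orientation; "wrist_force": force on the tool from outside, world axes, zero at the start; "torque": the same for the moment, N m; "width": opening from 0.0 (shut) to 1.0 (fully open).
Only numpy, scipy, OpenCV 4.12 (cv2) and the standard library are available. Lean on these libraries where they do the work, as an engineer would, in place of code of your own. Each camera call takes 0.05 s, during which the arm holds its last target. There are 200 camera calls.

## Task

The locking pin of the battery lantern has been left in its bore in the rim, where the cap cannot close over it: draw it straight up out of the bore and park it upright in the notch of the lantern's side ear, hanging there by its collar, let go. Then put the orange cap in with its lugs through the two slots, press it down flush on the rim against the spring inside, and turn it clockwise half way to the lock, 45 degrees, until its grip bar points at the yellow marks, short of the click. Finish while holding it: keep your grip on the cap and keep it pressed flush there so that I can look along the seal, and leave everything else on the shelf where it is.

Things in the scene. Friction and masses are not known exactly. Their poses are not given: they have to be found in the camera images.
- lantern: Battery lantern, fixed: dark blue, 114 mm across, white ribbed lens, in a 140 mm square cradle plate screwed to the shelf; its aluminium rim is 130 mm above the shelf. Origin on its axis at shelf height, z up, x along the line of the two slots. Pips on the rim's edge, alike on both sides: white at the slots (open), yellow 45 degrees clockwise (half way), red 90 degrees clockwise (locked).
- mouth (a point): Centre of the lantern's round mouth, at rim height. Mouth 56 mm wide, with two slots 15 mm wide along the lantern's +x and -x, out to 36.5 mm from the axis. The ledge between them is 8 mm thick; below it the cap's lugs can turn 90 degrees clockwise seen from above, not the other way. Sprung noses resist from about 60 degrees on; the lock clicks near 90.
- contact_plate (a joint): Sprung contact plate in the mouth, 44 mm wide: how far it is pushed down, m. At 0 it lies 10 mm below the rim and pushes up with 3 N; at 0.010, with the cap flush, 6 N; it stops at 0.014.
- bore (a point): Centre of the pin's bore at rim height: a round upright hole of 9.5 mm, 48.5 mm from the lantern's axis, 135 degrees counter-clockwise from its +x; the pin stands in it at the start.
- notch (a point): Parking point in the notch, at rim height, 70 mm from the lantern's axis, 225 degrees counter-clockwise from its +x. The dark blue ear round it is 34 mm wide, 6 mm thick, its top flush with the rim, and ends 84 mm from the axis; its notch is 11 mm wide, open outwards, and begins 60.5 mm from the axis. Free space below the ear, 120 mm.
- pin: Loose locking pin, 40 g: steel shank 7 mm thick reaching 30 mm down from the collar, its last 4 mm tapered; collar 19 mm across, 4 mm thick; above it a round red knob 14 mm across, 32 mm tall, to grip. Origin on the axis at the collar's underside, z up along the knob. The collar rests on the rim at the start, later on the ear.
- cap: Loose orange cap, about 160 g. Origin on its axis at the underside of the flange (110 mm across, 8 mm thick), z up; it stands on its plug, the origin 20 mm above the shelf. A black grip bar on top lies along the cap's x: 60 mm long, 14 mm thick, from 8 to 38 mm above the origin. Flush on the rim, its origin is at point mouth; turned and let go, the spring lifts it 4 mm.
- cap_lugs (a point): Point on the cap's axis 20 mm below its origin, at the end of its black plug (51 mm across, narrowed to 45 mm at the end). Two steel lugs stand out of the plug under the bar's ends, along the cap's +x and -x, out to 34 mm from the axis, 10 mm wide (7 mm in their lower half), from 12 to 18 mm below the cap's origin. Either way round fits the slots.
- bowl: Green ceramic egg-shaped bowl, open on top, 106 mm across, 74 mm tall; origin at the centre of its underside. To be left alone.
- tin: Small aluminium screw-top tin, 62 mm across, 37 mm tall; origin at the centre of its underside. To be left alone.
- disc_holder: Black plastic parking disc holder with a blue disc, lying flat, 115 x 155 x 12 mm; origin at the centre of its underside. To be left alone.
- key0: Brass key lying flat, about 62 mm long, 4 mm thick; origin near its middle. To be left alone.
- key1: Second brass key, the same. To be left alone.
- case: Brown sunglasses case, 160 x 66 x 50 mm; origin at the centre of its underside, x along its length. To be left alone.
Mind the look-alikes: they are no part of the job. Leave any purple look-alike of the cap alone.

How it is judged:
On the way, in this order (a step that is already met when the one before it is completed fails the run):
1. the pin is drawn up clear of its bore (z of pin in the frame of bore above 0.031 m), for 0.05 s.
2. the pin hangs upright by its collar in the ear's notch, let go (horizontal distance between pin and notch below 0.011 m and z of pin in the frame of notch between -0.003 and 0.003 m and angle between pin's own z axis and vertical below 0.15 rad and contact force between the fingers and pin below 0.1 N), for 0.2 s.
3. the cap's lugs are through the slots, below the ledge (z of cap in the frame of mouth below 0.0042 m and horizontal distance between cap and mouth below 0.005 m), for 0.02 s.
At the end, for the whole second after the job is handed in: Pin upright in the notch, let go, within 11 mm of the parking point, collar within 3 mm of the ear, tilt under 0.15 rad. Cap centred within 4 mm, level, still, gripped (over 10 N in all), pressed to within 2.2 mm of flush, turned 32 to 58 degrees from the slots. Bystanders moved under 25 mm (all of step 2 and z of cap in the frame of mouth between -0.003 and 0.0022 m and horizontal distance between cap and mouth below 0.004 m and angle between cap's own z axis and vertical below 0.06 rad and angle between the x axis of cap and the x axis of lantern, either way round between 0.56 and 1.01 rad and contact force between the fingers and cap above 10 N and linear speed of each of cap, pin below 0.02 m/s and angular speed of cap below 0.15 rad/s); the arm keeps its last pose, push and grip.
It fails at once if the cap is turned on to the click (z of cap in the frame of mouth below 0.006 m and horizontal distance between cap and mouth below 0.006 m and angle between the x axis of cap and the x axis of lantern, either way round above 1.3 rad).
It fails at once if a bystander is pushed about or tipped (distance of any of bowl, tin, disc_holder, key0, key1, case from where it was at the start of the episode above 0.025 m or angle between any of bowl, tin, disc_holder, key0, key1, case's own z axis and vertical above 0.5 rad).
It also fails if it takes over 56 s, if anything falls off the work surface, if the arm or the gripper's body presses on something with over 40 N, if the wrist force passes 120 N, or if a joint passes its speed limit or range.

## Working session

There is one attempt and no reset: what is moved stays moved. The work goes in short steps, Python scripts to look and compute and a tool call to move; the robot and the scene stay as the last step left them, time stands still between calls to the robot, and variables do not carry over. Pictures are saved under pics/ and viewed, about 8 in all and at most 12, crops included, and the job is handed in when it is done.

Besides the shell and the picture viewer there is one more tool, called after ">>>" as name([rows], argument=value, ...), one row to a line, values as JSON. move_arm: Moves the arm, as the interface text tells. Its arguments: {"type":"object","properties":{"deltas":{"type":"array","items":{"type":"array"}},"grip_force":{"type":"number"}},"required":["deltas"]}

```bash
mkdir -p pics; python3 - <<'E'
from workcell import status, read_camera, camera_info
import cv2,numpy as np
for n in("top","scene"):
    p,d=read_camera(n); cv2.imwrite(f"pics/{n}0.png",p[:,:,::-1]); np.savez(f"pics/{n}0.npz",p=p,d=d)
    c=camera_info(n); print(n,np.round(c["K"],1).tolist(),np.round(c["R"],3).tolist(),np.round(c["t"],3), -c["R"].T@c["t"])
s=status.read_state();print(s)
E
```

```text
top [[441.4, 0.0, 279.8], [0.0, 441.4, 202.5], [0.0, 0.0, 1.0]] [[-0.071, -0.997, -0.006], [-0.976, 0.071, -0.206], [0.206, -0.009, -0.979]] [0.031 0.618 1.154] [ 0.36844224 -0.00270728  1.25632131]
scene [[415.9, 0.0, 277.6], [0.0, 415.9, 209.7], [0.0, 0.0, 1.0]] [[0.271, 0.963, -0.012], [0.781, -0.227, -0.581], [-0.562, 0.148, -0.814]] [-0.148 -0.423  1.574] [ 1.25559291 -0.18720356  1.03273921]
{'time': 0.1, 'q': array([ 1.17209286e+00,  2.64673812e-01,  1.60523233e+00,  1.69866278e-05,
        1.27370039e+00, -3.69075833e-02]), 'joint_vel': array([-1.11429124e-03, -7.78704735e-04, -2.31319034e-03, -2.73479262e-04,
        6.59443945e-05, -2.41356229e-04]), 'joint_torque': array([-4.42935630e-05, -5.16710401e+01, -3.68587732e+01, -1.28646907e-04,
        6.33231612e-03, -9.78740417e-06]), 'tool_pos': array([0.2386656 , 0.63069681, 0.23009198]), 'tcp_rot': array([-5.65139454e-01, -3.08988327e+00,  3.08270130e-03]), 'wrist_force': array([ 0.43814523, -0.26401111, -0.01297369]), 'torque': array([0.06689479, 0.00701773, 0.01300047]), 'width': 0.9989515247776249}
```

```bash
ls
```

```text
pics
```

View pics/top0.png

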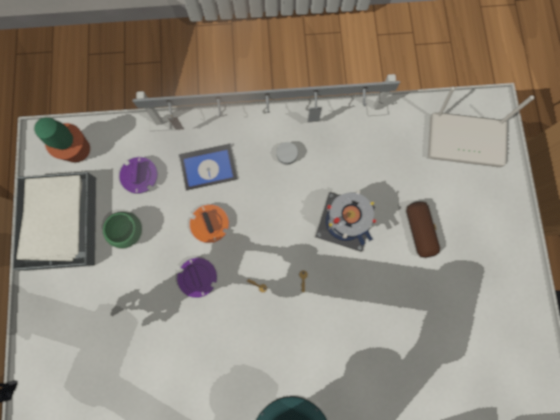

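View pics/scene0.png

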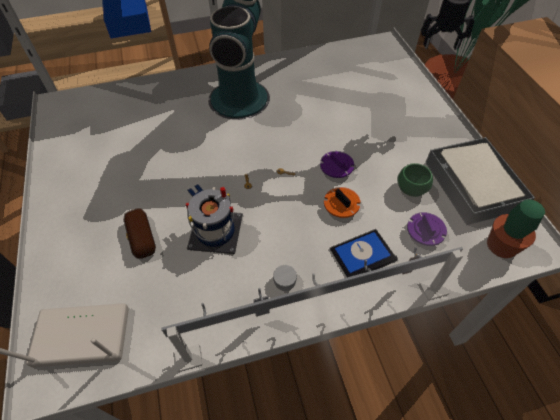

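The top view shows the lantern at (351,214) with the red pin knob near (337,219), the orange cap at (209,223) and purple look-alikes at (139,175) and (197,278). The scene view shows the lantern at (210,210) and the cap at (342,203). Next I'll take enlarged crops and metric measurements.

```bash
cat > h.py <<'E'
import numpy as np,cv2
from workcell import camera_info,read_camera,status
def cam(n):
    c=camera_info(n); return [np.array(c[k],float) for k in "KRt"]
def ray(n,uv,z):  # pixels -> world points on plane z
    K,R,t=cam(n); uv=np.atleast_2d(np.array(uv,float)); C=-R.T@t
    d=np.c_[uv,np.ones(len(uv))]@np.linalg.inv(K).T@R
    return C+d*((z-C[2])/d[:,2])[:,None]
def world(n,d):
    K,R,t=cam(n); v,u=np.mgrid[:d.shape[0],:d.shape[1]]
    P=np.stack([(u-K[0,2])/K[0,0]*d,(v-K[1,2])/K[1,1]*d,d],-1)
    return (P-t)@R
def proj(n,X):
    K,R,t=cam(n); p=(np.atleast_2d(X)@R.T+t)@K.T; return p[:,:2]/p[:,2:]
def blobs(m,amin=4):
    k,l,s,c=cv2.connectedComponentsWithStats(m.astype(np.uint8)); return [(c[i],s[i,4],l==i) for i in range(1,k) if s[i,4]>=amin]
def circ(P):
    A=np.c_[2*P,np.ones(len(P))]; s=np.linalg.lstsq(A,(P**2).sum(1),rcond=None)[0]; return s[0],s[1],np.sqrt(s[2]+s[0]**2+s[1]**2)
E
python3 - <<'E'
from h import *
out=[]
for n,cs in(("top",[(351,218),(209,223)]),("scene",[(212,210),(342,203)])):
    f=np.load(f"pics/{n}0.npz");p,d=f["p"],f["d"];W=world(n,d)
    out.append(np.hstack([cv2.resize(p[y-30:y+30,x-40:x+40,::-1],(400,300),interpolation=cv2.INTER_CUBIC) for x,y in cs]))
    h=cv2.cvtColor(p,cv2.COLOR_RGB2HSV).astype(int);H,S,V=h[...,0],h[...,1],h[...,2]
    org=(abs(H-10)<5)&(S>170)&(V>120)
    for c,a,m in blobs(org,60):
        print(n,"orange",c.round(1),a,"z",np.median(W[m][:,2]).round(3),"xyz",np.median(W[m],0).round(3))
    red=((H<5)|(H>174))&(S>140)&(V>90); yel=(abs(H-28)<6)&(S>110)&(V>110)
    for nm,mm in(("red",red),("yel",yel)):
        for c,a,m in blobs(mm,2):
            x,y=c
            print(n,nm,c.round(1),a,"W",np.median(W[m],0).round(3))
cv2.imwrite("pics/crops.png",np.vstack(out))
E
```

```text
top orange [202.  229.7] 317 z 0.029 xyz [0.561 0.214 0.029]
top red [328.5 206.5] 4 W [ 0.586 -0.139  0.129]
top red [336.1 220.1] 15 W [ 0.543 -0.15   0.165]
top yel [372. 203.] 5 W [ 0.587 -0.252  0.13 ]
top yel [329.8 224.4] 5 W [ 0.54  -0.138  0.129]
scene orange [342.8 203. ] 463 z 0.028 xyz [0.592 0.196 0.028]
scene red [222.1 188.6] 17 W [ 0.549 -0.153  0.166]
scene red [186.8 203.8] 6 W [ 0.543 -0.253  0.128]
scene red [231.  207.8] 6 W [ 0.59  -0.141  0.129]
scene yel [189.5 218. ] 2 W [ 0.591 -0.254  0.127]
```

View pics/crops.png

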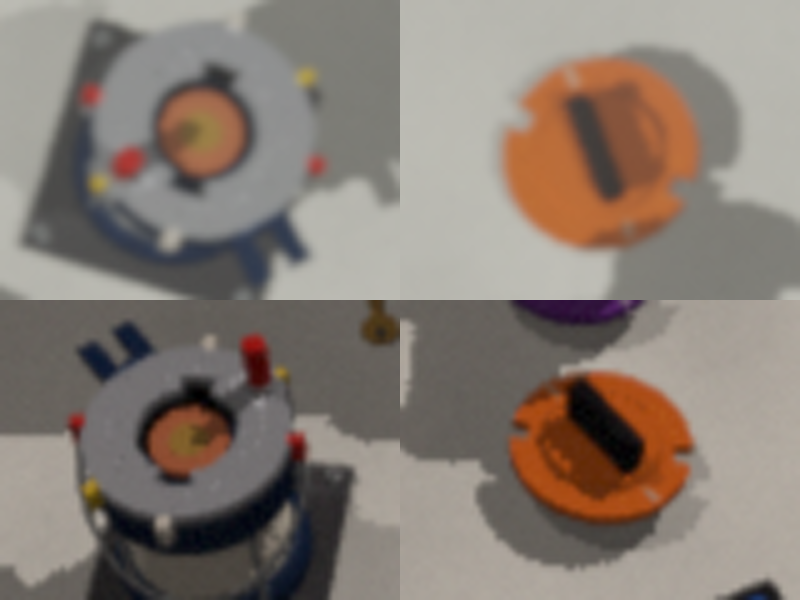

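The crops show the lantern rim with white pips at the slots, at crop pixels (235,22) and (172,240). Yellow pips are at (307,78) and (97,183), red pips at (91,95) and (317,165), the ear to the lower right, and the pin by the lower-left yellow pip. The cap stands upright with its bar tilted slightly. Now I'll measure centres and angles.

```bash
python3 - <<'E'
from h import *
L0=np.array([.565,-.196]);C0=np.array([.575,.205])
def hullfit(n,m,z):
    c=max(cv2.findContours(m.astype(np.uint8),cv2.RETR_EXTERNAL,cv2.CHAIN_APPROX_NONE)[0],key=cv2.contourArea)
    return circ(ray(n,cv2.convexHull(c)[:,0],z)[:,:2])
for n in("top","scene"):
    f=np.load(f"pics/{n}0.npz");p,d=f["p"],f["d"];W=world(n,d)
    h=cv2.cvtColor(p,cv2.COLOR_RGB2HSV).astype(int);H,S,V=h[...,0],h[...,1],h[...,2]
    rl=np.hypot(*(W[...,:2]-L0).transpose(2,0,1)); rc=np.hypot(*(W[...,:2]-C0).transpose(2,0,1))
    rim=(abs(W[...,2]-.13)<.006)&(rl<.0575)
    print(n,"rim",np.round(hullfit(n,rim,.13),4),"z",np.median(W[rim][:,2]).round(4))
    inn=(W[...,2]<.125)&(W[...,2]>.10)&(rl<.03); 
    for c,a,m in blobs(inn,40): print(" plate",a,np.round(hullfit(n,m,.12),4),W[m][:,2].mean().round(4))
    org=(rc<.07)&(H<20)&(S>120)&(abs(W[...,2]-.028)<.008)
    print(n,"cap",np.round(hullfit(n,org,.028),4),np.median(W[org][:,2]).round(4))
    bar=(rc<.045)&(V<75)&(W[...,2]>.050)
    for c,a,m in blobs(bar,20):
        q=ray(n,np.argwhere(m)[:,::-1],.058)[:,:2]; r=cv2.minAreaRect((q*1e4).astype(np.float32))
        w=np.linalg.svd(q-q.mean(0),full_matrices=False)[2][0]
        print(" bar",a,np.round(r[0],1),np.round(r[1],1),"ang",np.degrees(np.arctan2(w[1],w[0])).round(1),"z",np.median(W[m][:,2]).round(4))
    red=(((H<8)|(H>172))&(S>120)&(W[...,2]>.155)&(rl<.06))
    for c,a,m in blobs(red,3): print(" knob",a,c.round(1),ray(n,c,.166).round(4),ray(n,c,.150).round(4))
    pip=(rl>.054)&(rl<.07)&(W[...,2]>.118)&(abs(W[...,2]-.13)<.01)
    for nm,mm in(("wht",(S<60)&(V>150)),("red",((H<8)|(H>172))&(S>120)),("yel",(abs(H-28)<8)&(S>100))):
        for c,a,m in blobs(mm&pip,2): w=ray(n,c,.129)[0,:2]; print("  ",nm,a,w.round(4),np.degrees(np.arctan2(*(w-L0)[::-1])).round(1))
E
```

```text
top rim [ 0.5644 -0.1954  0.0566] z 0.1291
 plate 234 [ 0.5664 -0.1938  0.0235] 0.1189
top cap [0.5819 0.1902 0.0528] 0.0289
 bar 51 [5792.6 1879.1] [517.3  70.2] ang -162.1 z 0.0571
 knob 21 [336.1 220.1] [[ 0.5427 -0.1498  0.166 ]] [[ 0.5453 -0.152   0.15  ]]
   wht 11 [ 0.6198 -0.2171] -21.1
   wht 6 [ 0.6176 -0.1809] 16.0
   wht 6 [ 0.6203 -0.1996] -3.7
   wht 10 [ 0.5098 -0.1739] 158.2
   red 6 [ 0.5872 -0.1386] 68.9
   red 3 [ 0.5403 -0.2513] -114.1
   yel 6 [ 0.5875 -0.252 ] -68.1
   yel 6 [ 0.5384 -0.1379] 114.6
scene rim [ 0.5664 -0.1963  0.0577] z 0.1295
 plate 201 [ 0.5611 -0.2002  0.0248] 0.1193
scene cap [0.5859 0.1896 0.0548] 0.0289
 bar 83 [5878.7 1860.7] [607.5 143.6] ang 16.4 z 0.0567
 knob 27 [222.5 189.5] [[ 0.5518 -0.1523  0.166 ]] [[ 0.5388 -0.1516  0.15  ]]
   wht 2 [ 0.5096 -0.1738] 158.1
   red 9 [ 0.5444 -0.2533] -109.8
   red 12 [ 0.5924 -0.1416] 63.3
   yel 7 [ 0.5416 -0.1393] 112.4
   yel 13 [ 0.5917 -0.2527] -64.8
```

Measured so far:

| Item | Position (m) | Angle or check |
|---|---|---|
| Lantern centre | (.5655, -.1958) | +x at -22° |
| Bore | (.5465, -.151) | agrees with the knob seen in both views |
| Notch | (.501, -.223) | |
| Cap | (.584, .189) | bar at about 17° |

Rim heights of .129 and flange heights of .029 match the given sizes. Now moving to the pin.

>>> move_arm([
  [[0,0,0],[0.195,-0.5,0],-1],
  [[0,0,0],[0.39,-1,0],-1],
], grip_force=40)

```text
time: 0.35
tool_pos: [0.2778, 0.5301, 0.2302]
tcp_rot: [-0.563, -3.09, 0.002]
wrist_force: [0.5, -0.0, 1.3]
width: 1.003
```

>>> move_arm([
  [[0,0,0],[0.195,-0.5,0],-1],
  [[0,0,0],[0.39,-1,0],-1],
])

```text
time: 0.6
tool_pos: [0.3171, 0.4294, 0.2307]
tcp_rot: [-0.564, -3.09, 0.001]
wrist_force: [1.7, 0.6, 0.1]
width: 1.0
```

>>> move_arm([
  [[0,0,0],[0.195,-0.5,0],-1],
  [[0,0,0],[0.39,-1,0],-1],
])

```text
time: 0.85
tool_pos: [0.356, 0.3295, 0.2309]
tcp_rot: [-0.564, -3.09, 0.001]
wrist_force: [0.9, -0.3, 1.0]
width: 1.0
```

>>> move_arm([
  [[0,0,0],[0.195,-0.5,0],-1],
  [[0,0,0],[0.39,-1,0],-1],
])

```text
time: 1.1
tool_pos: [0.395, 0.2295, 0.231]
tcp_rot: [-0.565, -3.09, 0.0]
wrist_force: [1.3, -0.1, 0.8]
width: 0.998
```

>>> move_arm([
  [[0,0,0],[0.195,-0.5,0],-1],
  [[0,0,0],[0.39,-1,0],-1],
])

```text
time: 1.35
tool_pos: [0.434, 0.1296, 0.2311]
tcp_rot: [0.565, 3.09, 0.0]
wrist_force: [0.0, 0.2, -0.1]
width: 1.001
```

>>> move_arm([
  [[0,0,0],[0.195,-0.5,0],-1],
  [[0,0,0],[0.39,-1,0],-1],
])

```text
time: 1.6
tool_pos: [0.473, 0.0296, 0.231]
tcp_rot: [-0.565, -3.09, -0.0]
wrist_force: [0.2, 0.7, -0.6]
width: 1.004
```

>>> move_arm([
  [[0,0,0],[0.195,-0.5,0],-1],
  [[0,0,0],[0.39,-1,0],-1],
  [[0,0,0],[0.39,-1,0],-1],
])

```text
time: 1.98
tool_pos: [0.5125, -0.0718, 0.2308]
tcp_rot: [-0.572, -3.089, 0.001]
wrist_force: [-1.3, 0.3, 0.8]
width: 1.003
```

>>> move_arm([
  [[0,0,0],[0.17,-0.4,0],-1],
  [[0,0,0],[0.34,-0.795,0],-1],
  [[0,0,0],[0.34,-0.795,-0.3],-1],
  [[0,0,0],[0.34,-0.795,-0.6],-1],
  [[0,0,0],[0.34,-0.795,-0.8],-1],
  [[0,0,0],[0.34,-0.795,-0.91],-1],
  [[0,0,0],[0.34,-0.795,-0.91],-1],
])

```text
time: 2.85
tool_pos: [0.5455, -0.1476, 0.1397]
tcp_rot: [-0.564, -3.089, -0.0]
wrist_force: [-0.4, 0.5, -0.5]
width: 0.998
```

```bash
python3 - <<'E'
from h import *
out=[]
for n in("top","scene"):
    p,d=read_camera(n); 
    x,y=map(int,proj(n,[.546,-.17,.15])[0]); out.append(cv2.resize(p[y-40:y+40,x-27:x+26,::-1],(397,600),interpolation=cv2.INTER_CUBIC))
cv2.imwrite("pics/c1.png",np.hstack(out)); print(status.read_state()["tool_pos"],status.read_state()["wrist_force"])
E
```

```text
[ 0.54668321 -0.14819275  0.14131951] [ 0.2384227   1.31962997 -0.29786116]
```

View pics/c1.png

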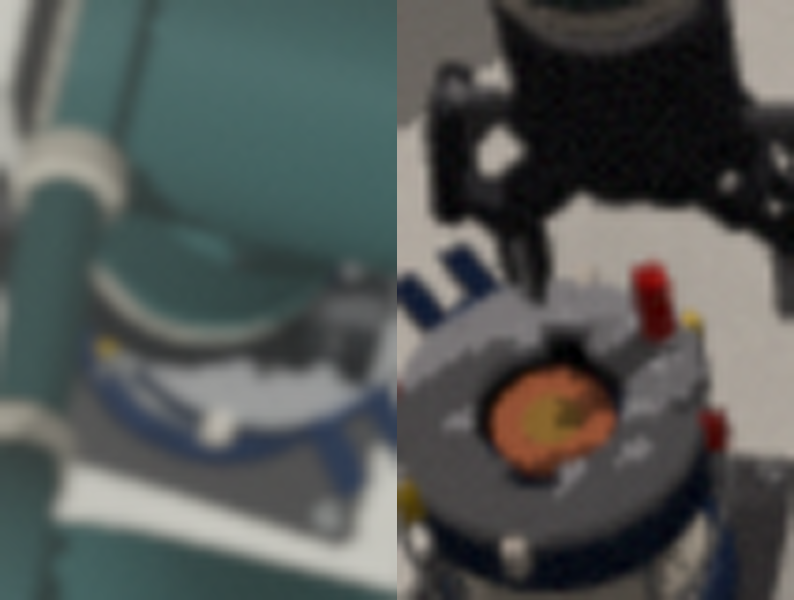

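The top view is blocked by the arm. The scene view shows open fingers on both sides of the red knob at (655,300). I'll shift 2.5 mm in y, close, and lift.

>>> move_arm([
  [[0,0,0],[0.005,-0.025,-0.005],-1],
  [[0,0,0],[0.005,-0.025,-0.005],1],
  [[0,0,0],[0.005,-0.025,-0.005],1],
  [[0,0,0],[0.005,-0.025,-0.005],1],
  [[0,0,0],[0.005,-0.025,-0.005],1],
  [[0,0,0],[0.005,-0.025,-0.005],1],
  [[0,0,0],[0.005,-0.025,-0.005],1],
  [[0,0,0],[0.005,-0.025,-0.005],1],
  [[0,0,0],[0.005,-0.025,-0.005],1],
  [[0,0,0],[0.005,-0.025,-0.005],1],
])

```text
time: 4.2
tool_pos: [0.5462, -0.1512, 0.1399]
tcp_rot: [-0.565, -3.09, 0.001]
wrist_force: [-2.9, -3.9, 2.6]
width: 0.148
```

>>> move_arm([
  [[0,0,0],[-0.008,-0.012,0],1],
  [[0,0,0],[-0.008,-0.012,0.05],1],
  [[0,0,0],[-0.008,-0.012,0.12],1],
  [[0,0,0],[-0.008,-0.012,0.2],1],
  [[0,0,0],[-0.008,-0.012,0.3],1],
  [[0,0,0],[-0.008,-0.012,0.4],1],
  [[0,0,0],[-0.008,-0.012,0.5],1],
  [[0,0,0],[-0.008,-0.012,0.5],1],
])

```text
time: 5.2
tool_pos: [0.5465, -0.1522, 0.1913]
tcp_rot: [0.565, 3.088, -0.0]
wrist_force: [-0.3, -0.9, -0.9]
width: 0.146
```

```bash
python3 - <<'E'
from h import *
out=[]
p,d=read_camera("scene"); np.savez("pics/s2.npz",p=p,d=d)
x,y=map(int,proj("scene",[.546,-.17,.17])[0]); out=cv2.resize(p[y-40:y+40,x-50:x+50,::-1],(700,560),interpolation=cv2.INTER_CUBIC)
cv2.imwrite("pics/c2.png",out); print(status.read_state()["tool_pos"],status.read_state()["wrist_force"])
h=cv2.cvtColor(p,cv2.COLOR_RGB2HSV).astype(int);H,S,V=h[...,0],h[...,1],h[...,2];W=world("scene",d)
for c,a,m in blobs(((H<8)|(H>172))&(S>120)&(W[...,2]>.14)&(W[...,0]<.65),3): print(a,c,np.median(W[m],0))
E
```

```text
[ 0.54598017 -0.15201528  0.19045948] [ 0.12515918 -0.92603041 -0.07658361]
46 [219.7826087  179.80434783] [ 0.55182596 -0.15413788  0.20857011]
```

View pics/c2.png

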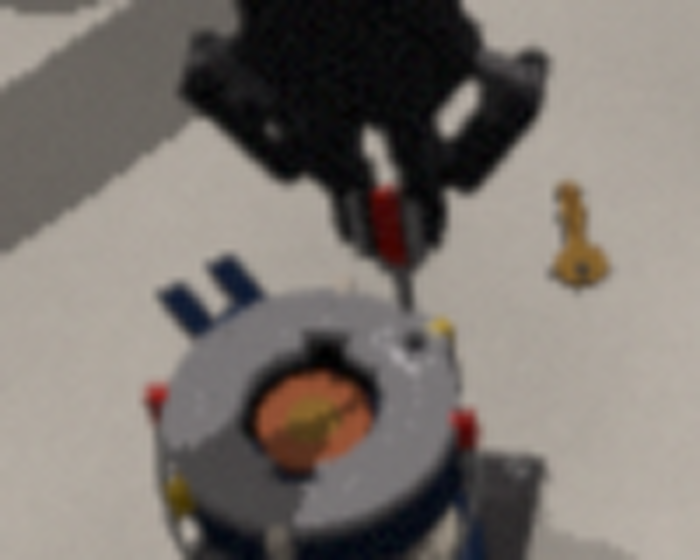

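The pin is up straight, held by its red knob at (390,230), with the bore empty at (415,342). The ear's two prongs are at (180,300) and (235,275). I'll check the ear direction before parking.

```bash
python3 - <<'E'
from h import *
f=np.load("pics/s2.npz");p,d=f["p"],f["d"]
L=np.array([.5655,-.1958])
def ear(n,p,d):
    h=cv2.cvtColor(p,cv2.COLOR_RGB2HSV).astype(int);H,S,V=h[...,0],h[...,1],h[...,2];W=world(n,d)
    b=(abs(H-112)<14)&(S>90)&(abs(W[...,2]-.13)<.005)&(np.hypot(*(W[...,:2]-L).transpose(2,0,1))>.059)&(W[...,0]<.55)
    for c,a,m in blobs(b,6):
        q=ray(n,np.argwhere(m)[:,::-1],.13)[:,:2]; print(n,a,q.mean(0).round(4),cv2.minAreaRect((q*1e4).astype(np.float32)))
ear("scene",p,d)
f=np.load("pics/top0.npz"); ear("top",f["p"],f["d"])
f=np.load("pics/scene0.npz"); ear("scene",f["p"],f["d"])
x,y=map(int,proj("scene",[.546,-.17,.17])[0]); print("bore",ray("scene",[x-50+415/7,y-40+342/7],.128))
E
```

```text
scene 16 [ 0.4989 -0.2141] ((4986.796875, -2139.2470703125), (210.28680419921875, 62.13603973388672), 25.984600067138672)
scene 17 [ 0.507  -0.2352] ((5072.61474609375, -2348.4716796875), (209.131103515625, 61.249881744384766), 26.476444244384766)
scene 21 [ 0.499  -0.2142] ((4986.4560546875, -2150.861572265625), (220.97869873046875, 82.42448425292969), 25.848976135253906)
scene 19 [ 0.5067 -0.235 ] ((5068.056640625, -2350.913818359375), (219.4217529296875, 61.27002716064453), 26.343191146850586)
bore [[ 0.54766839 -0.15105141  0.128     ]]
```

>>> move_arm([
  [[0,0,0],[-0.15,-0.24,0],1],
  [[0,0,0],[-0.35,-0.55,0],1],
  [[0,0,0],[-0.448,-0.718,0],1],
  [[0,0,0],[-0.448,-0.718,0],1],
  [[0,0,0],[-0.448,-0.718,-0.1],1],
  [[0,0,0],[-0.448,-0.718,-0.18],1],
  [[0,0,0],[-0.448,-0.718,-0.22],1],
  [[0,0,0],[-0.448,-0.718,-0.26],1],
  [[0,0,0],[-0.448,-0.718,-0.3],1],
  [[0,0,0],[-0.448,-0.718,-0.3],1],
])

```text
time: 6.5
tool_pos: [0.5006, -0.2235, 0.1594]
tcp_rot: [-0.565, -3.09, -0.0]
wrist_force: [-0.0, -0.2, 0.1]
width: 0.149
```

```bash
python3 - <<'E'
from h import *
p,d=read_camera("scene"); np.savez("pics/s3.npz",p=p,d=d)
x,y=map(int,proj("scene",[.51,-.21,.14])[0]); out=cv2.resize(p[y-27:y+27,x-36:x+36,::-1],(720,540),interpolation=cv2.INTER_CUBIC)
cv2.imwrite("pics/c3.png",out); print(status.read_state()["tool_pos"],status.read_state()["wrist_force"])
E
```

```text
[ 0.50079757 -0.22368076  0.15968694] [ 1.28804517  0.31955467 -0.09697873]
```

View pics/c3.png

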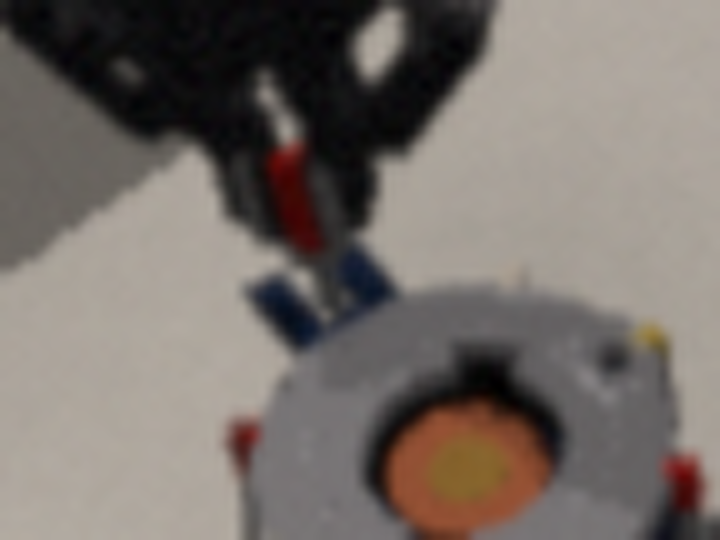

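The shank is between the two prongs at (335,290), perhaps a touch near the right one, with no contact force. I'll nudge it slightly and lower.

>>> move_arm([
  [[0,0,0],[0.003,-0.008,-0.04],1],
  [[0,0,0],[0.003,-0.008,-0.09],1],
  [[0,0,0],[0.003,-0.008,-0.14],1],
  [[0,0,0],[0.003,-0.008,-0.18],1],
  [[0,0,0],[0.003,-0.008,-0.198],1],
  [[0,0,0],[0.003,-0.008,-0.198],1],
  [[0,0,0],[0.003,-0.008,-0.198],1],
])

```text
time: 7.42
tool_pos: [0.5013, -0.2246, 0.14]
tcp_rot: [0.565, 3.09, -0.0]
wrist_force: [0.5, -0.9, -0.2]
width: 0.143
```

>>> move_arm([
  [[0,0,0],[0,0,-0.003],0.5],
  [[0,0,0],[0,0,-0.003],0.5],
  [[0,0,0],[0,0,-0.003],0],
  [[0,0,0],[0,0,-0.003],-1],
  [[0,0,0],[0,0,-0.003],-1],
  [[0,0,0],[0,0,-0.003],-1],
  [[0,0,0],[0,0,0.2],-1],
  [[0,0,0],[0,0,0.5],-1],
  [[0,0,0],[0,0,0.9],-1],
])

```text
time: 8.55
tool_pos: [0.5003, -0.2241, 0.2297]
tcp_rot: [-0.565, -3.088, -0.001]
wrist_force: [-0.1, 0.3, -0.2]
width: 1.001
```

```bash
python3 - <<'E'
from h import *
out=[]
for n in("top","scene"):
    p,d=read_camera(n); np.savez(f"pics/{n}4.npz",p=p,d=d)
    x,y=map(int,proj(n,[.53,-.21,.14])[0]); out.append(cv2.resize(p[y-30:y+30,x-20:x+20,::-1],(400,600),interpolation=cv2.INTER_CUBIC))
    h=cv2.cvtColor(p,cv2.COLOR_RGB2HSV).astype(int);H,S,V=h[...,0],h[...,1],h[...,2];W=world(n,d)
    for c,a,m in blobs(((H<8)|(H>172))&(S>120)&(W[...,2]>.14)&(W[...,0]<.65)&(W[...,2]<.24),3): print(n,a,c,np.median(W[m],0).round(4),"ztop",W[m][:,2].max().round(4),ray(n,c,.150))
cv2.imwrite("pics/c4.png",np.hstack(out)); print(status.read_state())
E
```

```text
top 3 [364.33333333 235.        ] [ 0.5011 -0.2161  0.163 ] ztop 0.1674 [[ 0.50239138 -0.21909887  0.15      ]]
scene 35 [193.8        184.82857143] [ 0.5066 -0.2238  0.1585] ztop 0.1678 [[ 0.50087877 -0.22387833  0.15      ]]
{'time': 8.65, 'q': array([-4.66522526e-01,  2.30499145e-02,  1.86939056e+00, -4.44775187e-05,
        1.23956842e+00, -1.67556505e+00]), 'joint_vel': array([-0.00057016,  0.02849838,  0.05845863, -0.00052081, -0.04044316,
       -0.00027131]), 'joint_torque': array([ 3.80561559e-02, -3.63838685e+01, -3.43657601e+01, -6.34248736e-04,
        5.54625113e-01,  1.44482681e-05]), 'tool_pos': array([ 0.50407441, -0.22598842,  0.23566075]), 'tcp_rot': array([ 0.56347357,  3.08130911, -0.00429285]), 'wrist_force': array([ 0.18978693, -0.06224719,  1.20076397]), 'torque': array([-0.01197578, -0.00202369, -0.04650104]), 'width': 1.0003070570537895}
```

View pics/c4.png

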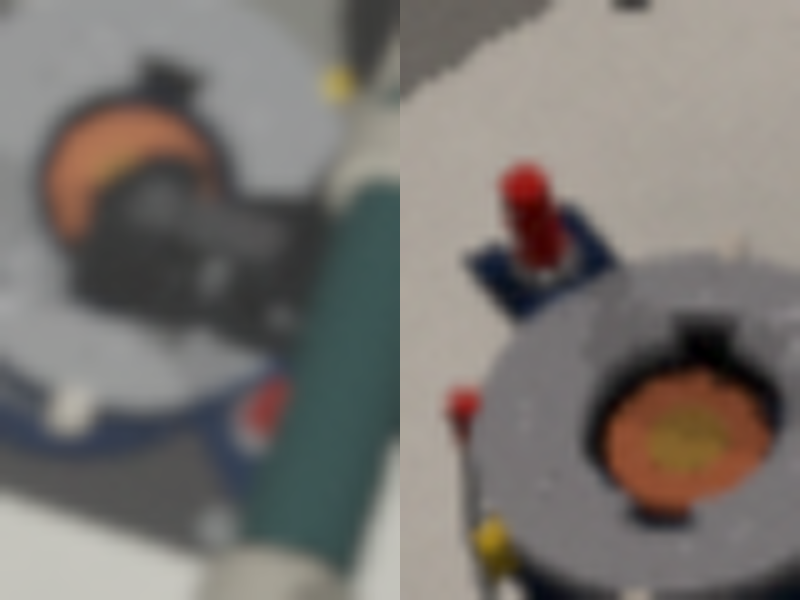

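The pin hangs upright in the notch. Its knob top reads 0.167 m, and the collar is on the ear at (540,265) in the right-hand panel. Next is the cap.

>>> move_arm([
  [[0,0,0.05],[0.1,0.5,0],-1],
  [[0,0,0.1],[0.2,1,0],-1],
], grip_force=80)

```text
time: 8.9
tool_pos: [0.5211, -0.1239, 0.2297]
tcp_rot: [0.32, 3.125, 0.0]
wrist_force: [0.6, -0.1, -0.9]
width: 1.003
```

>>> move_arm([
  [[0,0,0.05],[0.1,0.5,0],-1],
  [[0,0,0.1],[0.2,1,0],-1],
])

```text
time: 9.15
tool_pos: [0.541, -0.023, 0.2294]
tcp_rot: [-0.071, -3.141, 0.0]
wrist_force: [1.0, 0.2, -0.1]
width: 1.0
```

>>> move_arm([
  [[0,0,0.05],[0.1,0.5,0],-1],
  [[0,0,0.1],[0.2,1,0],-1],
])

```text
time: 9.4
tool_pos: [0.561, 0.0771, 0.2294]
tcp_rot: [0.176, -3.136, 0.0]
wrist_force: [1.3, -0.2, 0.7]
width: 1.0
```

>>> move_arm([
  [[0,0,0.05],[0.1,0.5,0],-1],
  [[0,0,0.1],[0.2,1,0],-1],
])

```text
time: 9.65
tool_pos: [0.581, 0.1771, 0.2293]
tcp_rot: [0.422, -3.113, 0.0]
wrist_force: [0.4, -0.4, -0.1]
width: 1.003
```

>>> move_arm([
  [[0,0,0.022],[0.027,0.143,0],-1],
  [[0,0,0.022],[0.027,0.143,-0.3],-1],
  [[0,0,0.022],[0.027,0.143,-0.7],-1],
  [[0,0,0.022],[0.027,0.143,-1.0],-1],
  [[0,0,0.022],[0.027,0.143,-1.0],-1],
])

```text
time: 10.28
tool_pos: [0.5809, 0.1882, 0.1263]
tcp_rot: [0.469, -3.099, 0.002]
wrist_force: [-0.8, -0.4, -0.7]
width: 1.001
```

```bash
python3 - <<'E'
from h import *
out=[]
for n in("top","scene"):
    p,d=read_camera(n); np.savez(f"pics/{n}5.npz",p=p,d=d)
    x,y=map(int,proj(n,[.584,.189,.06])[0]); out.append(cv2.resize(p[y-36:y+36,x-24:x+24,::-1],(400,600),interpolation=cv2.INTER_CUBIC))
cv2.imwrite("pics/c5.png",np.hstack(out)); s=status.read_state(); print(s["time"],s["tool_pos"],s["tcp_rot"],s["q"])
E
```

```text
10.375 [0.58402103 0.18926514 0.1303611 ] [ 4.70279505e-01 -3.10611618e+00  3.65556454e-04] [ 2.72948399e-01  2.30506370e-01  1.83931801e+00 -2.52312913e-04
  1.07187317e+00 -1.59825341e+00]
```

View pics/c5.png

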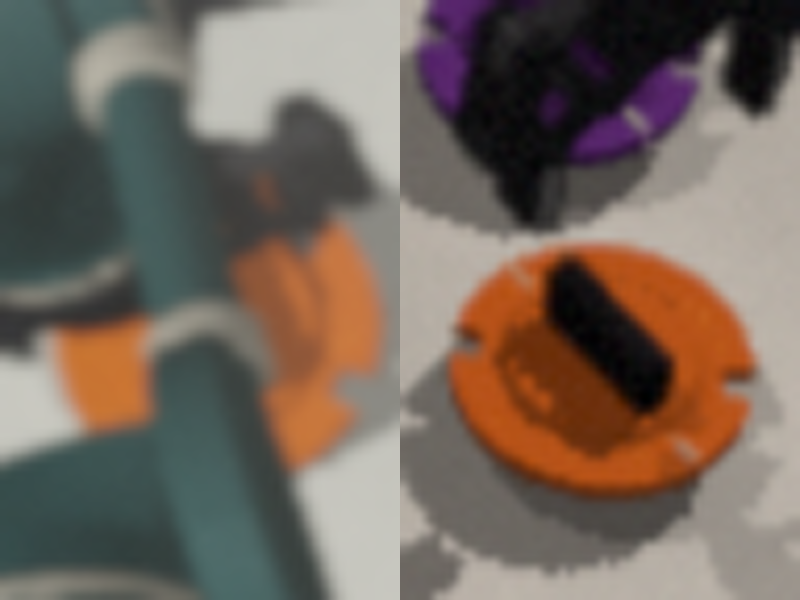

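The cap is seen clearly from the scene camera, with its bar from (570,265) to (650,405) under the open gripper. Descending and gripping.

>>> move_arm([
  [[0,0,0],[0,0,-0.3],-1],
  [[0,0,0],[0,0,-0.6],-1],
  [[0,0,0],[0,0,-0.85],-1],
  [[0,0,0],[0,0,-0.985],-1],
  [[0,0,0],[0,0,-0.985],0],
  [[0,0,0],[0,0,-0.985],1],
  [[0,0,0],[0,0,-0.985],1],
  [[0,0,0],[0,0,-0.985],1],
  [[0,0,0],[0,0,-0.985],1],
  [[0,0,0],[0,0,-0.985],1],
  [[0,0,0],[0,0,-0.985],1],
  [[0,0,0],[0,0,-0.985],1],
  [[0,0,0],[0,0,-0.985],1],
])

```text
time: 12.0
tool_pos: [0.5848, 0.19, 0.0327]
tcp_rot: [-0.471, 3.104, 0.0]
wrist_force: [0.4, -0.1, 6.0]
width: 0.149
```

```bash
python3 - <<'E'
from h import *
p,d=read_camera("scene"); n="scene"
h=cv2.cvtColor(p,cv2.COLOR_RGB2HSV).astype(int);H,S,V=h[...,0],h[...,1],h[...,2];W=world(n,d)
rc=np.hypot(*(W[...,:2]-[.584,.189]).transpose(2,0,1))
o=(rc<.075)&(H<20)&(S>120)&(abs(W[...,2]-.028)<.008)
c=np.vstack(cv2.findContours(o.astype(np.uint8),cv2.RETR_EXTERNAL,cv2.CHAIN_APPROX_NONE)[0])
print("cap",circ(ray(n,cv2.convexHull(c)[:,0],.028)[:,:2])); s=status.read_state(); print(s["tool_pos"],s["tcp_rot"],s["wrist_force"],s["width"])
E
```

```text
cap (np.float64(0.5868242574376993), np.float64(0.1884961408247181), np.float64(0.05521070390874826))
[0.58473321 0.19000596 0.03261634] [-4.70809171e-01  3.10424328e+00  2.98952008e-04] [-0.83536861 -0.46299085  5.69406706] 0.14564913412568448
```

The bar is gripped at a width of 12.6 mm with the TCP 12.7 mm above the cap origin. Lift and carry to the lantern, turning 39° clockwise on the way.

>>> move_arm([
  [[0,0,0],[0,0,0.1],1],
  [[0,0,0],[0,0,0.3],1],
  [[0,0,0],[0,0,0.65],1],
  [[0,0,0],[0,0,1.0],1],
])

```text
time: 12.55
tool_pos: [0.5836, 0.1898, 0.1332]
tcp_rot: [0.471, -3.106, -0.0]
wrist_force: [0.0, 0.2, -1.6]
width: 0.147
```

>>> move_arm([
  [[0,0,0],[0,0,0.4],1],
  [[0,0,0],[0,0,0.8],1],
])

```text
time: 12.8
tool_pos: [0.5835, 0.1898, 0.2138]
tcp_rot: [-0.471, 3.105, 0.0]
wrist_force: [-0.0, -0.3, -1.3]
width: 0.147
```

>>> move_arm([
  [[0,0,-0.03],[-0.013,-0.25,0],1],
  [[0,0,-0.06],[-0.026,-0.55,0],1],
  [[0,0,-0.109],[-0.047,-0.965,0],1],
])

```text
time: 13.18
tool_pos: [0.579, 0.0931, 0.2129]
tcp_rot: [-0.203, 3.134, 0.0]
wrist_force: [0.8, -1.0, -0.7]
width: 0.147
```

>>> move_arm([
  [[0,0,-0.03],[-0.015,-0.32,0],1],
  [[0,0,-0.07],[-0.03,-0.64,0],1],
  [[0,0,-0.109],[-0.047,-0.965,0],1],
])

```text
time: 13.55
tool_pos: [0.5742, -0.0042, 0.2127]
tcp_rot: [0.068, 3.14, 0.0]
wrist_force: [-0.6, -0.0, -1.7]
width: 0.144
```

>>> move_arm([
  [[0,0,-0.03],[-0.015,-0.32,0],1],
  [[0,0,-0.07],[-0.03,-0.64,0],1],
  [[0,0,-0.109],[-0.047,-0.965,0],1],
])

```text
time: 13.92
tool_pos: [0.5695, -0.1006, 0.2127]
tcp_rot: [0.336, 3.123, -0.0]
wrist_force: [0.2, 0.2, -1.5]
width: 0.148
```

>>> move_arm([
  [[0,0,-0.03],[-0.015,-0.32,0],1],
  [[0,0,-0.07],[-0.03,-0.64,0],1],
  [[0,0,-0.1],[-0.04,-0.85,0],1],
  [[0,0,-0.109],[-0.047,-0.963,0],1],
  [[0,0,-0.109],[-0.047,-0.963,0],1],
])

```text
time: 14.55
tool_pos: [0.565, -0.1962, 0.2116]
tcp_rot: [-0.6, -3.084, -0.001]
wrist_force: [0.7, 0.9, -1.6]
width: 0.147
```

```bash
python3 - <<'E'
from h import *
p,d=read_camera("scene"); n="scene"; s=status.read_state(); T=s["tool_pos"]; print(T,s["tcp_rot"],s["wrist_force"],s["width"])
z=T[2]-.0127+.008
h=cv2.cvtColor(p,cv2.COLOR_RGB2HSV).astype(int);H,S,V=h[...,0],h[...,1],h[...,2];W=world(n,d)
o=(np.hypot(*(W[...,:2]-T[:2]).transpose(2,0,1))<.075)&(H<20)&(S>120)&(abs(W[...,2]-z)<.012)
c=np.vstack(cv2.findContours(o.astype(np.uint8),cv2.RETR_EXTERNAL,cv2.CHAIN_APPROX_NONE)[0])
print("cap",circ(ray(n,cv2.convexHull(c)[:,0],z)[:,:2]),"flange z",np.median(W[o][:,2]),z)
q=W[o];A=np.c_[q[:,:2]-T[:2],np.ones(len(q))]; print("tilt",np.linalg.lstsq(A,q[:,2],rcond=None)[0])
x,y=map(int,proj(n,[.56,-.2,.16])[0]); cv2.imwrite("pics/c6.png",cv2.resize(p[y-40:y+40,x-50:x+50,::-1],(750,600),interpolation=cv2.INTER_CUBIC))
E
```

```text
[ 0.56499124 -0.19555656  0.21151183] [-5.98793363e-01 -3.08375688e+00 -1.01126197e-03] [-0.15095833 -0.27471922 -0.74776062] 0.15184266417072126
cap (np.float64(0.5680816794757263), np.float64(-0.19524260602561208), np.float64(0.05569720827960435)) flange z 0.2072042760462357 0.20681182658945255
tilt [-0.02684242  0.00318888  0.20777516]
```

View pics/c6.png

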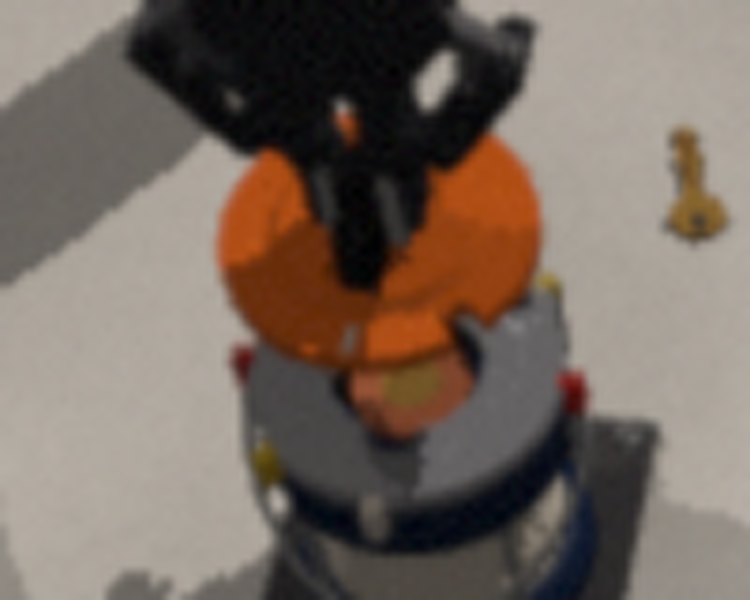

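The cap hangs level above the mouth and the bar lines up with the white pips at (375,515). Lowering to just inside the mouth and watching the force.

>>> move_arm([
  [[0,0,0],[0,0,-0.25],1],
  [[0,0,0],[0,0,-0.42],1],
  [[0,0,0],[0,0,-0.47],1],
  [[0,0,0],[0,0,-0.49],1],
  [[0,0,0],[0,0,-0.51],1],
  [[0,0,0],[0,0,-0.53],1],
  [[0,0,0],[0,0,-0.54],1],
  [[0,0,0],[0,0,-0.54],1],
])

```text
time: 15.6
tool_pos: [0.565, -0.1961, 0.1576]
tcp_rot: [0.599, 3.084, -0.0]
wrist_force: [0.1, -0.1, -0.9]
width: 0.148
```

```bash
python3 -c "
from h import *
s=status.read_state();print(s['tool_pos'],s['wrist_force'],s['torque'])"
```

```text
[ 0.56503494 -0.19606649  0.15759158] [ 0.12948059 -0.05613095 -0.89396576] [-0.00841578  0.01177276 -0.03470766]
```

No contact forces, so the plug end is in freely. Continuing slowly.

>>> move_arm([
  [[0,0,0],[0,0,-0.02],1],
  [[0,0,0],[0,0,-0.04],1],
  [[0,0,0],[0,0,-0.06],1],
  [[0,0,0],[0,0,-0.075],1],
  [[0,0,0],[0,0,-0.075],1],
])

```text
time: 16.23
tool_pos: [0.565, -0.196, 0.1502]
tcp_rot: [-0.599, -3.084, 0.0]
wrist_force: [-2.0, 0.2, 1.9]
width: 0.146
```

>>> move_arm([
  [[0,0,0],[0,0,-0.015],1],
  [[0,0,0],[0,0,-0.03],1],
  [[0,0,0],[0,0,-0.03],1],
])

```text
time: 16.6
tool_pos: [0.5651, -0.1961, 0.1471]
tcp_rot: [0.599, 3.084, -0.0]
wrist_force: [-1.7, 0.8, 3.5]
width: 0.145
```

>>> move_arm([
  [[0,0,0],[-0.004,0,-0.015],1],
  [[0,0,0],[-0.004,0,-0.03],1],
  [[0,0,0],[-0.004,0,-0.04],1],
  [[0,0,0],[-0.004,0,-0.05],1],
  [[0,0,0],[-0.004,0,-0.05],1],
])

```text
time: 17.23
tool_pos: [0.565, -0.1961, 0.1427]
tcp_rot: [0.599, 3.083, -0.0]
wrist_force: [-1.2, 1.0, 7.1]
width: 0.147
```

>>> move_arm([
  [[0,0,0],[0,0,-0.01],1],
  [[0,0,0],[0,0,-0.01],1],
])

```text
time: 17.48
tool_pos: [0.565, -0.1961, 0.1426]
tcp_rot: [0.599, 3.083, -0.0]
wrist_force: [-4.2, 2.9, 10.5]
width: 0.145
```

The cap is flush: z stops at .1426 while the push rises to 10 N. Turning clockwise in two stages.

>>> move_arm([
  [[0,0,-0.03],[0,0,-0.01],1],
  [[0,0,-0.08],[0,0,-0.01],1],
  [[0,0,-0.14],[0,0,-0.01],1],
  [[0,0,-0.2],[0,0,-0.01],1],
  [[0,0,-0.25],[0,0,-0.01],1],
  [[0,0,-0.25],[0,0,-0.01],1],
])

```text
time: 18.23
tool_pos: [0.5665, -0.1971, 0.1426]
tcp_rot: [1.188, 2.903, -0.001]
wrist_force: [0.0, 0.1, 11.2]
width: 0.146
```

```bash
python3 -c "
from h import *
s=status.read_state();print(s['tool_pos'],s['tcp_rot'],s['wrist_force'],s['torque'],s['q'])"
```

```text
[ 0.56654216 -0.19711331  0.14258562] [ 1.18841970e+00  2.90271899e+00 -7.83287340e-04] [ 0.0385295   0.05175282 11.18651638] [ 0.0223459   0.27233138 -0.16859446] [-3.76019480e-01  1.90325403e-01  1.86360829e+00 -6.36869721e-04
  1.08265074e+00 -1.16932413e+00]
```

>>> move_arm([
  [[0,0,-0.05],[0,0,0],1],
  [[0,0,-0.11],[0,0,0],1],
  [[0,0,-0.17],[0,0,0],1],
  [[0,0,-0.22],[0,0,0],1],
  [[0,0,-0.25],[0,0,0],1],
  [[0,0,-0.25],[0,0,0],1],
  [[0,0,-0.25],[0,0,0],1],
])

```text
time: 19.1
tool_pos: [0.5665, -0.1973, 0.1426]
tcp_rot: [1.731, 2.616, 0.0]
wrist_force: [-0.9, -0.8, 11.6]
width: 0.148
```

```bash
python3 - <<'E'
from h import *
s=status.read_state();print(s['time'],s['tool_pos'],s['tcp_rot'],s['wrist_force'],s['torque'])
r=s['tcp_rot'];print("jaw",2*np.degrees(np.arctan2(r[1],r[0]))-90)
out=[]
for n in("top","scene"):
    p,d=read_camera(n);h=cv2.cvtColor(p,cv2.COLOR_RGB2HSV).astype(int);H,S,V=h[...,0],h[...,1],h[...,2];W=world(n,d)
    o=(np.hypot(*(W[...,:2]-[.565,-.196]).transpose(2,0,1))<.06)&(H<20)&(S>120)&(abs(W[...,2]-.138)<.008)
    c=np.vstack(cv2.findContours(o.astype(np.uint8),cv2.RETR_EXTERNAL,cv2.CHAIN_APPROX_NONE)[0])
    print(n,"cap",np.round(circ(ray(n,cv2.convexHull(c)[:,0],.138)[:,:2]),4),"z",np.median(W[o][:,2]))
    for c,a,m in blobs(((H<8)|(H>172))&(S>120)&(W[...,2]>.14)&(W[...,0]<.56)&(W[...,2]<.18)&(W[...,1]<-.2),3): print(" pin",a,np.median(W[m],0).round(4),W[m][:,2].max().round(4))
    x,y=map(int,proj(n,[.55,-.2,.14])[0]); out.append(cv2.resize(p[y-39:y+39,x-26:x+26,::-1],(400,600),interpolation=cv2.INTER_CUBIC))
cv2.imwrite("pics/c7.png",np.hstack(out))
E
```

```text
19.1 [ 0.56647862 -0.19731897  0.14260894] [1.73098355e+00 2.61555384e+00 2.86503732e-04] [-0.94743235 -0.80885871 11.60862162] [-0.06597048  0.33734235 -0.04552796]
jaw 23.006512762090154
top cap [ 0.5663 -0.1952  0.0545] z 0.13743986458485852
 pin 5 [ 0.5047 -0.2227  0.1646] 0.1682
scene cap [ 0.5695 -0.1956  0.0563] z 0.13833109600336507
 pin 17 [ 0.5072 -0.2264  0.1514] 0.1671
```

View pics/c7.png

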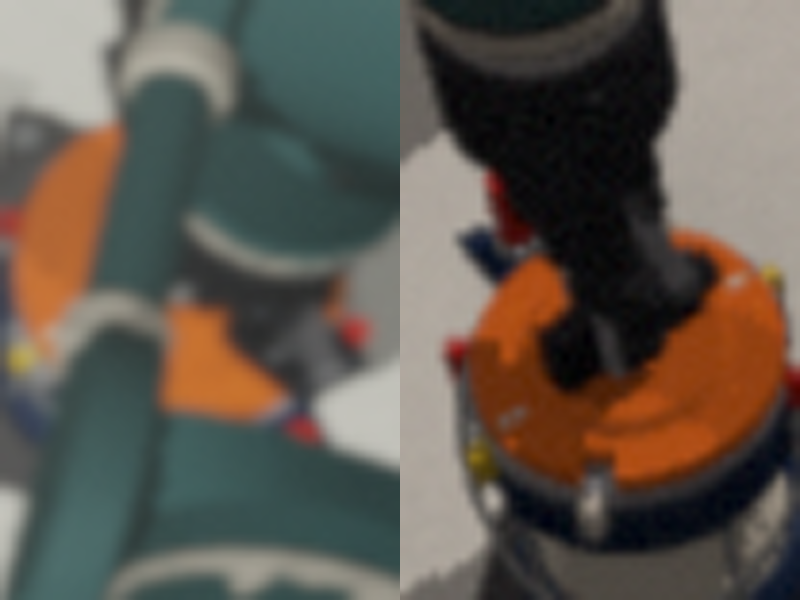

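The bar now points at the yellow pips at (775,275) and (480,460). The flange sits flush and the pin stands in the notch at (510,210). A short settle, then hand in.

>>> move_arm([
  [[0,0,0],[0,0,0],1],
  [[0,0,0],[0,0,0],1],
  [[0,0,0],[0,0,0],1],
  [[0,0,0],[0,0,0],1],
])

```text
time: 19.7
tool_pos: [0.5665, -0.1973, 0.1426]
tcp_rot: [1.731, 2.616, 0.0]
wrist_force: [-0.9, -0.5, 11.6]
width: 0.143
```

```bash
python3 - <<'E'
from h import *
from workcell import order
s=status.read_state();print(s['tool_pos'],s['tcp_rot'],s['wrist_force'],abs(s['joint_vel']).max(),s['width'])
if abs(s['tool_pos'][2]-.1426)<.0012 and s['wrist_force'][2]>8: print(order.finish_job())
E
```

```text
[ 0.56649904 -0.19733075  0.14261286] [1.73090323e+00 2.61557970e+00 3.07337366e-04] [-0.93655544 -0.49491234 11.56594405] 0.0009982037453604372 0.14310577001864275
the job is handed in; nothing more can be done
None
```

The job is handed in at about 19.7 s on the robot's clock. The pin is parked in the ear's notch, and the cap is flush, turned half way and still gripped. No verdict came back, so what follows is from my own last checks.

- **Pin:** I drew it straight up out of the bore, lowered it into the notch and let go. It stands upright with its knob top at about 0.167 m, where 0.166 m is expected with the collar on the ear.
- **Cap fit:** It went in through the slots freely, and z stopped at flush with about 11.6 N of push. The flange top reads 0.1375–0.138 m, where 0.138 m is expected.
- **Cap turn:** The gripper turned it 45° clockwise, to about 45° from the slots by the jaw angle. The bar points at the yellow pips, short of the click, held with a commanded 80 N grip and no movement.
- **Disagreement:** The arm's measured position differs by about 2 mm from the commanded one. The pictures also put the cap about 2–3 mm off the lantern's centre. The limit is 4 mm and the plug's clearance in the mouth is 2.5 mm, so I left it as it was.
- **Not measured:** I did not re-measure the bystanders at the end, but nothing touched them on the way.

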